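# Load two long lamps into the ageing block

## Task

Take exactly two of the three long tubular lamps out of the sloping rack and stand them upright, cap down, in the wooden block with three sockets, each in a socket of its own and resting on the bottom of it. They are glass: set each one down on the socket's hidden bottom gently, neither pressing hard nor letting it drop. Leave the third long lamp and the short one where they are in the rack, and do not shift the other things on the bench.

Things in the scene. Friction and masses are not known exactly. Their poses are not given: they have to be found in the camera images.
- lamp_a: A long tubular lamp: a straight round stick, 26 mm in diameter, 140 mm long; lower 34 mm a metal cap (foot bevelled 3 mm), the rest opal white glass with rounded top. Origin at the centre of the cap's foot, z from cap to glass tip. Starts cap down in one of the rack's slots (any), leaning 26 to 30 degrees from vertical, 100 mm of it standing out. About 55 to 110 g.
- lamp_b: A long tubular lamp: a straight round stick, 26 mm in diameter, 140 mm long; lower 34 mm a metal cap (foot bevelled 3 mm), the rest opal white glass with rounded top. Origin at the centre of the cap's foot, z from cap to glass tip. Starts cap down in one of the rack's slots (any), leaning 26 to 30 degrees from vertical, 100 mm of it standing out. About 55 to 110 g.
- lamp_c: A long tubular lamp: a straight round stick, 26 mm in diameter, 140 mm long; lower 34 mm a metal cap (foot bevelled 3 mm), the rest opal white glass with rounded top. Origin at the centre of the cap's foot, z from cap to glass tip. Starts cap down in one of the rack's slots (any), leaning 26 to 30 degrees from vertical, 100 mm of it standing out. About 55 to 110 g.
- lamp_short: The one short tubular lamp: a straight round stick, 26 mm in diameter, 100 mm long; lower 34 mm a metal cap (foot bevelled 3 mm), the rest opal white glass with rounded top. Origin at the centre of the cap's foot, z from cap to glass tip. Starts cap down in one of the rack's slots (any), leaning 26 to 30 degrees from vertical, 60 mm of it standing out. About 57 g.
- rack: Sloping brown wooden rack, fixed, 110 x 300 mm on the bench: a 75 x 300 x 55 mm bar tipped 26 degrees, its upper face looking towards its own +x and up. Four round slots 28 mm wide, 40 mm deep, square to that face, mouths at x 24, z 68, y -105, -35, 35, 105 mm from the origin (centre of the underside, z up).
- block: Pale wooden ageing block, fixed, 80 x 230 x 85 mm (x, y, z), three round sockets 31 mm wide (3 mm bevel at the mouth) in a row along y, 75 mm apart. Each socket's bottom is a rubber-faced depth stop set anywhere from 30 to 65 mm below the mouth, each differently; not reported, it must be felt. Origin at the centre of the underside.
- socket0 (a point): Centre of the mouth of the block's socket 0, level with the block's top face (85 mm above the bench).
- socket1 (a point): Centre of the mouth of the block's socket 1, level with the block's top face (85 mm above the bench).
- socket2 (a point): Centre of the mouth of the block's socket 2, level with the block's top face (85 mm above the bench).
- tape: Red tape roll lying flat, 68 mm across, 18 mm high; bystander. Origin under its centre.
- screwdriver: Screwdriver lying on the bench, about 200 mm long; bystander. Its x axis runs along it, handle at -x.
- spanner: Spanner lying on the bench, about 180 mm long; bystander. Its x axis runs along it.
- holder_a: Black plastic lamp holder, a 35 mm high cone on a 48 mm flange; bystander. Origin under its centre.
- holder_b: Another black lamp holder, the same; bystander.
- jar: Amber jar, 60 mm across, 75 mm high; bystander at the back. Origin under its centre.
- carton: Cardboard box 90 x 130 x 50 mm; bystander at the back. Origin under its centre.

How it is judged:
By the outcome, as a careful person would: the job done as asked, in the order asked, and still so for the second after the job is handed in, with the robot touching nothing.
It also fails if it takes over 67 s, if anything falls off the work surface, if the arm or the gripper's body presses on something with over 40 N, if the wrist force passes 120 N, or if a joint passes its speed limit or range.

## Robot

A 6-joint arm with a two-finger parallel gripper is mounted at the origin on the work surface. World frame = base frame: x ahead of the robot, y to its left, z up, the work surface at z = 0. Lengths are in m, angles in degrees, forces in N, time in s.
With the tool pointing down it reaches from about 0.3 to 0.75 m from the base axis. Payload 8.5 kg.
Tool frame: the origin (TCP) lies on the centre line of the jaws, within the pads' length; the fingertips stand 11 mm ahead of it and the grasp point (between the pads) lies 8 mm behind it; x points along the fingers, y is the direction in which the jaws open and shut, and the axes are right-handed (so a half turn about x gives the same grasp; the last joint's range is limited). The gripper opens to 85 mm and grips with 20 to 120 N. Pads are 22 mm wide; open, the fingers measure 114 mm over their backs; the gripper's body (76 mm by 85 mm) begins 54 mm behind the grasp point. The pads swing forward as they close: fully open they stand 13 mm farther back than shut.
Start: joints at [-12.336, 21.807, 74.336, -0, 83.858, -12.336], TCP at [0.55, 0, 0.22] pointing down, gripper open.
Joint ranges: [-178.18, 178.18], [-50.72, 133.34], [12.68, 142.11], [-81.47, 261.47], [9.98, 163.14], [-165.26, 165.26]. Speed limits (degrees/s): [136.94, 136.94, 180, 180, 180, 180].

## Interface

Orientations are given as a 3x3 rotation matrix whose columns are the frame's x, y, z axes.
In Python, from rig import env gives the robot as it stands.
- The arm moves only by the tool carry_out, never from a script. Its argument "motion" is a list that holds one entry, the list of rows, each a list of 7 numbers: the shift along the tool's x, y, z in cm, then the turn, a rotation vector about the tool's x, y, z in rad, then the finger opening in cm, from 0 to 8.54. A call has 1 to 5 rows; each row is the pose to reach, as a shift and turn from the pose commanded when the call began, along the tool's axes at that moment; what a row does not reach only later rows make up. A row lasts 1/12 s, in which the tool goes at most 41.7 mm and 7.16 degrees, less where a joint would pass 70% of its speed; a pose out of reach is approached as far as the arm can. A call with a gripper value outside its range is refused whole. The fingers move at their own pace and stop on an object; "grip_force" is the grip in N (left out, the last holds). Time passes only in rows, so rows that repeat a pose let the fingers close. It gives the time, the measured TCP pose, the force and the opening at its end, in the units of the state.
- env.observe(): the state, without advancing time (a new reading comes with each control period).
- env.get_image(name): name is "scene" or "side" or "wrist"; returns a dict with "image" (384x512x3 uint8, red, green, blue), "fov_y" (degrees; the focal length in pixels is half the picture's height over the tangent of half this angle, whatever the lens; pixels are square), "cx", "cy" (the principal point, pixels), "R" (3x3) and "t" (3): a world point X has camera coordinates R X + t. Camera axes: x right, y down, z forward; pixel columns grow to the right and rows downward; lengths in m; the calibration is good to about 2 mm. A picture is of the moment at which its call begins. There is no depth.
- env.close_job(): hands the job in, once; it reports no verdict.
The state is a dict: "time_s": time; "q": joint angles; "qvel": joint speeds; "joint_efforts": joint torques, N m; "position": TCP position; "tool_rot": TCP orientation; "ft_force": force on the tool from outside, world axes, zero at the start; "wrist_torque": the same for the moment, N m; "grip_width": finger opening in m.
Only numpy, scipy, OpenCV 4.12 (cv2) and the standard library are available. Lean on these libraries where they do the work, as an engineer would, in place of code of your own. Each camera call takes 0.05 s, during which the arm holds its last target. There are 200 camera calls.

## Working session

There is one attempt and no reset: what is moved stays moved. The work goes in short steps, Python scripts to look and compute and a tool call to move; the robot and the scene stay as the last step left them, time stands still between calls to the robot, and variables do not carry over. Pictures are saved under pics/ and viewed, on a budget of 10 in all, crops included, one or two more only if the job needs it, and the job is handed in when it is done.

Besides the shell and the picture viewer there is one more tool, called after "Call:" by a JSON object that holds its "op" and its "data". carry_out: Moves the arm, as the interface text tells. Its arguments: {"type":"object","properties":{"motion":{"type":"array","items":{"type":"array","items":{"type":"array","items":{"type":"number"}}}},"grip_force":{"type":"number"}},"required":["motion"]}

```bash
mkdir -p pics; ls
python3 - <<'E'
from rig import env
import cv2,pickle
d={}
for n in("scene","side","wrist"):
    g=env.get_image(n);d[n]=g;cv2.imwrite(f"pics/{n}0.png",g["image"][:,:,::-1])
    print(n,g["fov_y"],g["cx"],g["cy"],g["R"],g["t"])
pickle.dump(d,open("im0.pkl","wb"));print(env.observe())
E
```

```text
pics
scene 54.619940684263234 253.61082672408645 187.71253948357563 [[ 0.75305155  0.65775413 -0.01651857]
 [ 0.50706163 -0.596159   -0.62248129]
 [-0.41928734  0.46038457 -0.78246034]] [-0.40109419 -0.2371313   1.12538552]
side 49.26212440057264 258.440320855604 195.64043589530587 [[-0.97438947 -0.22470775 -0.00846143]
 [-0.11567054  0.53313494 -0.8380856 ]
 [ 0.19283541 -0.81564304 -0.54547313]] [0.53572472 0.12383528 0.85599353]
wrist 58.65822558302405 250.7453758657497 184.9175803542513 [[ 9.99997793e-01 -8.91123905e-04 -1.90264626e-03]
 [-2.67506592e-04 -9.52227707e-01  3.05388806e-01]
 [-2.08389175e-03 -3.05387623e-01 -9.52225844e-01]] [-0.549759   -0.03850224  0.38119741]
{'time_s': 0.15, 'q': array([-1.23381067e+01,  2.18314849e+01,  7.43704754e+01, -1.78834398e-03,
        8.38594510e+01, -1.23358302e+01]), 'qvel': array([-0.06758713, -0.13718186, -0.19381541, -0.0448486 ,  0.03669956,
        0.05351412]), 'joint_efforts': array([ 1.94521621e-03, -4.48624384e+01, -2.31344014e+01, -1.86937300e-04,
        3.77541786e-03, -1.65174959e-05]), 'position': array([5.49768351e-01, 1.74728872e-05, 2.19584935e-01]), 'tool_rot': array([[-1.05370414e-03,  9.99999444e-01, -3.64808932e-05],
       [ 1.98711771e-04, -3.62715292e-05, -9.99999980e-01],
       [-9.99999425e-01, -1.05371137e-03, -1.98673441e-04]]), 'ft_force': array([ 0.07414375,  0.79163185, -0.4473682 ]), 'wrist_torque': array([ 0.01075556,  0.05248209, -0.02623834]), 'grip_width': 0.08541666783273844}
```

View pics/scene0.png

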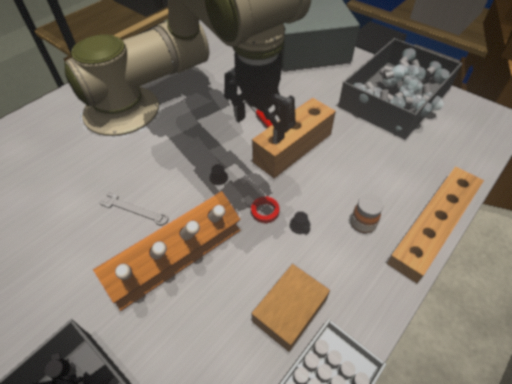

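View pics/side0.png

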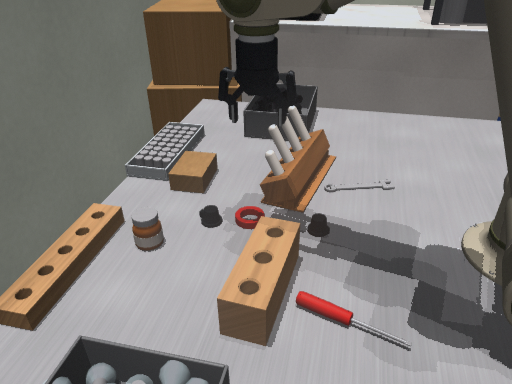

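The scene view shows the rack with lamp tips at about (123,271), (158,249), (191,229) and (218,212). The side view shows the block with socket mouths at about (250,287), (263,257) and (275,232), and the rack with lamps around (270–300, 110–170). I'll zoom in on both.

Run:
```python
import cv2,pickle,numpy as np
d=pickle.load(open("im0.pkl","rb"))
a=d["scene"]["image"][185:315,85:250];b=d["side"]["image"][95:215,245:345]
A=cv2.resize(a,None,fx=2.6,fy=2.6,interpolation=cv2.INTER_CUBIC);B=cv2.resize(b,None,fx=3.6,fy=3.6,interpolation=cv2.INTER_CUBIC)
o=np.zeros((440,A.shape[1]+B.shape[1],3),np.uint8);o[:A.shape[0],:A.shape[1]]=A;o[:B.shape[0],A.shape[1]:]=B
print(A.shape,B.shape);cv2.imwrite("pics/crop1.png",o[:,:,::-1])
for n in d: print(n,-d[n]["R"].T@d[n]["t"])
```

```text
(338, 429, 3) (432, 360, 3)
scene [ 0.89414468 -0.39565672  0.72633423]
side [0.37126275 0.75254574 0.57523904]
wrist [0.55054186 0.07926017 0.37369818]
```

View pics/crop1.png

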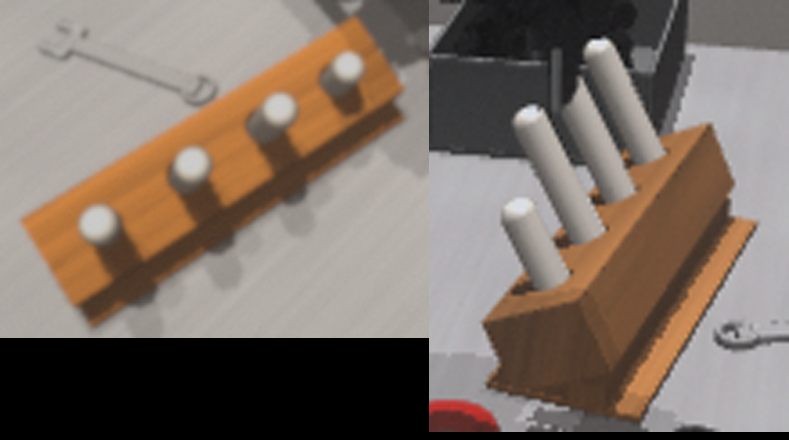

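Short lamp is the one nearest the block (scene 219,211; side 269,153); the other three are long. Next I'll triangulate the tips and cast rays for the sockets.

```bash
cat > h.py <<'E'
import numpy as np,cv2,pickle
def P(g):
    f=g["image"].shape[0]/2/np.tan(np.radians(g["fov_y"]/2))
    return np.array([[f,0,g["cx"]],[0,f,g["cy"]],[0,0,1]])@np.c_[g["R"],g["t"]]
def tri(g1,p1,g2,p2):
    X=cv2.triangulatePoints(P(g1),P(g2),np.array(p1,float).T,np.array(p2,float).T);return (X[:3]/X[3]).T
def plane(g,p,z):
    M=P(g);C=-g["R"].T@g["t"];d=np.linalg.solve(M[:,:3],[p[0],p[1],1]);return C+d*(z-C[2])/d[2]
def proj(g,X):
    x=P(g)@np.r_[X,1];return x[:2]/x[2]
E
python3 - <<'E'
from h import *
np.set_printoptions(precision=4,suppress=True)
d=pickle.load(open("im0.pkl","rb"));s,e=d["scene"],d["side"]
S=[(219.2,211.5),(192.7,227.3),(158.5,248.5),(123.5,271.2)]
E_=[(269.4,153.1),(272.5,126.9),(286.1,120),(292.5,108.3)]
T=tri(s,S,e,E_);print(T)
for i in range(4):print(proj(s,T[i])-S[i],proj(e,T[i])-E_[i])
Z=68e-3
B=[plane(e,((x-429)/3.6+245,y/3.6+95),Z) for x,y in[(548,285),(588,240),(620,198),(650,158)]]
print("bases",np.array(B))
# sockets: dark ellipses in side on the block's top
hsv=cv2.cvtColor(e["image"],cv2.COLOR_RGB2HSV)
for c in[(250,287),(263,257),(275,232)]:
    w=e["image"][c[1]-14:c[1]+15,c[0]-14:c[0]+15].max(2)
    _,m=cv2.threshold(w,0,255,cv2.THRESH_OTSU)
    m=255-m;n,l,st,ce=cv2.connectedComponentsWithStats(m)
    k=l[14,14];u=ce[k]+np.array(c)-14;print(c,k,st[k],u,plane(e,u,.085))
print("scene sockets",plane(s,(313,111),.085),plane(s,(280,131),.085))
E
```

```text
[[ 0.5517 -0.1258  0.1129]
 [ 0.5591 -0.1984  0.1485]
 [ 0.5379 -0.2665  0.1398]
 [ 0.5315 -0.3352  0.1467]]
[-0.4975 -0.2436] [-0.3414  0.1338]
[-0.5626 -0.3015] [-0.3396  0.1491]
[-1.6031 -0.9501] [-0.9019  0.4427]
[-1.2429 -0.7942] [-0.6345  0.3428]
bases [[ 0.5257 -0.1083  0.068 ]
 [ 0.51   -0.1762  0.068 ]
 [ 0.4976 -0.2454  0.068 ]
 [ 0.4849 -0.3181  0.068 ]]
(250, 287) 2 [  4   7  19  15 220] [248.9955 287.0727] [0.4989 0.2853 0.085 ]
(263, 257) 3 [  4   9  19  12 173] [262.578  257.3468] [0.493  0.2108 0.085 ]
(275, 232) 2 [  6   9  16  11 131] [274.6336 232.0076] [0.4863 0.1359 0.085 ]
scene sockets [0.5    0.2767 0.085 ] [0.4814 0.1612 0.085 ]
```

View pics/wrist0.png

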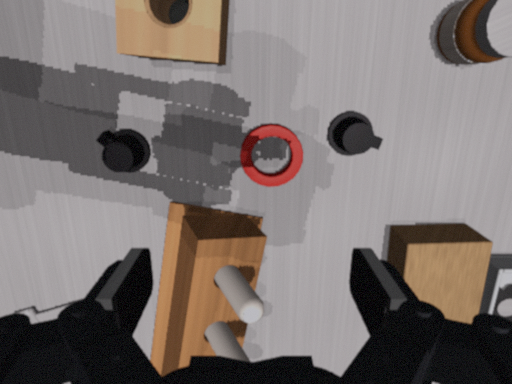

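Wrist view shows the short lamp tip at (250,310), a long one at about (230,345), and a block socket at (170,8). Socket spacing (74.7 and 75.2 mm) and the long tip spacing (139.6 mm over two slots) match the given sizes. Next I'll compute a hover coaxial with the long lamp next to the short one.

```bash
cat >> h.py <<'E'
from scipy.spatial.transform import Rotation as Ro
def frame(theta,az,flip=1):
    """tool pointing along -lamp axis leaning theta toward azimuth az; jaws in lean plane"""
    t,a=np.radians([theta,az]);h=np.array([np.cos(a),np.sin(a),0]);z=np.array([0,0,1.])
    x=-(np.sin(t)*h+np.cos(t)*z);y=flip*(np.cos(t)*h-np.sin(t)*z);return np.c_[x,y,np.cross(x,y)]
def rel(o,Rt,p):
    R=o["tool_rot"];s=R.T@(np.array(p)-o["position"])*100;r=Ro.from_matrix(R.T@Rt).as_rotvec()
    return np.round(np.r_[s,r],3)
E
python3 - <<'E'
from h import *
from rig import env
o=env.observe();R=frame(28,-11.4);a=-R[:,0]
L=np.array([[.5591,-.1984,.1485],[.5453,-.2668,.148],[.5315,-.3352,.1467]])
for l in L: print(a,rel(o,R,l+.07*a))
E
```

```text
[ 0.46020944 -0.0927945   0.88294759] [ 0.919  4.156 20.491  0.195  0.049 -0.486]
[ 0.46020944 -0.0927945   0.88294759] [ 0.97   2.777 27.331  0.195  0.049 -0.486]
[ 0.46020944 -0.0927945   0.88294759] [ 1.1    1.397 34.171  0.195  0.049 -0.486]
```

Call:
{"op": "carry_out", "data": {"motion": [[[0.9,4.2,20.5,0.195,0.05,-0.486,5.5],[0.9,4.2,20.5,0.195,0.05,-0.486,5.5],[0.9,4.2,20.5,0.195,0.05,-0.486,5.5],[0.9,4.2,20.5,0.195,0.05,-0.486,5.5],[0.9,4.2,20.5,0.195,0.05,-0.486,5.5]]], "grip_force": 30}}

```text
time_s: 0.57
position: [0.5921, -0.2059, 0.2082]
tool_rot: [[-0.467, 0.861, -0.201], [0.098, -0.175, -0.98], [-0.879, -0.477, -0.003]]
ft_force: [-0.2, -0.0, -0.6]
grip_width: 0.0547
```

Call:
{"op": "carry_out", "data": {"motion": [[[0,0,0,0,0,0,5.5],[0,0,0,0,0,0,5.5]]]}}

```text
time_s: 0.73
position: [0.5918, -0.2061, 0.2085]
tool_rot: [[-0.461, 0.864, -0.201], [0.097, -0.176, -0.98], [-0.882, -0.471, -0.002]]
ft_force: [0.9, 0.7, 0.5]
grip_width: 0.0551
```

Run:
```python
from h import *
from rig import env
g=env.get_image("wrist");s=env.get_image("side");o=env.observe();pickle.dump((g,s,o),open("im1.pkl","wb"))
cv2.imwrite("pics/w1.png",g["image"][:,:,::-1])
R=frame(28,-11.4);a=-R[:,0];print(o["q"],rel(o,R,np.array([.5591,-.1984,.1485])+.07*a),o["ft_force"],o["grip_width"])
for l in [[.5517,-.1258,.1129],[.5591,-.1984,.1485],[.5453,-.2668,.148]]:print(proj(g,l))
```

```text
[-26.72896305  45.1667243   37.95311484  -8.46432054 123.70954784
 -18.38846649] [ 0.072  0.032  0.168  0.001 -0.002 -0.001] [-0.33627955  0.55506809  0.29268586] 0.055094288827757104
[245.69062712  87.96680014]
[248.83289741 194.51524103]
[249.55930157 281.67505202]
```

View pics/w1.png

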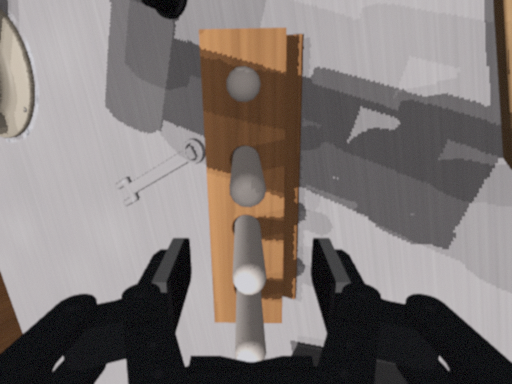

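The wrist view shows the short lamp at (243,85) and the long tips at (248,190), (249,277) and (250,347). Predicted tips (248.8,194.5) and (249.6,281.7) agree to within a few pixels. I'll refine the tip centre and axis from the lamp's silhouette.

Run:
```python
from h import *
np.set_printoptions(precision=4,suppress=True)
g,s,o=pickle.load(open("im1.pkl","rb"))
im=g["image"];hsv=cv2.cvtColor(im,cv2.COLOR_RGB2HSV)
m=((hsv[:,:,1]<60)&(hsv[:,:,2]>60)).astype(np.uint8)
for r in range(140,216,6):
    c=np.flatnonzero(m[r,215:285])+215;print(r,c.min() if len(c) else 0,c.max() if len(c) else 0,len(c))
p=o["position"];x=o["tool_rot"][:,0]
C=np.array([.5591,-.1984,.1485]);R=frame(28,-11.4);a=-R[:,0]
print("tool axis",[proj(g,p+k*x) for k in(0,.07,.157)])
print("lamp",[(proj(g,C-k*a),proj(g,C-k*a+.013*R[:,1])) for k in(0,.04,.085)])
im=s["image"];cv2.imwrite("pics/s1.png",cv2.resize(im[80:230,230:360],None,fx=4,fy=4,interpolation=cv2.INTER_CUBIC)[:,:,::-1])
print("side",[proj(s,C-k*a) for k in(-.013,0,.04,.085)])
```

```text
140 0 0 0
146 241 248 8
152 233 256 24
158 233 258 26
164 232 260 29
170 231 261 31
176 231 262 32
182 231 263 33
188 230 265 36
194 231 263 33
200 234 260 27
206 249 250 2
212 0 0 0
tool axis [array([247.0074, 238.433 ]), array([248.4293, 192.4127]), array([249.3653, 162.1146])]
lamp [(array([248.8329, 194.5152]), array([267.6249, 194.4811])), (array([249.2321, 178.1556]), array([265.4139, 178.1235])), (array([249.5665, 164.4486]), array([263.5614, 164.419 ]))]
side [array([269.9562, 122.3839]), array([272.1779, 127.0646]), array([278.9052, 141.2379]), array([286.2831, 156.7816])]
```

View pics/s1.png

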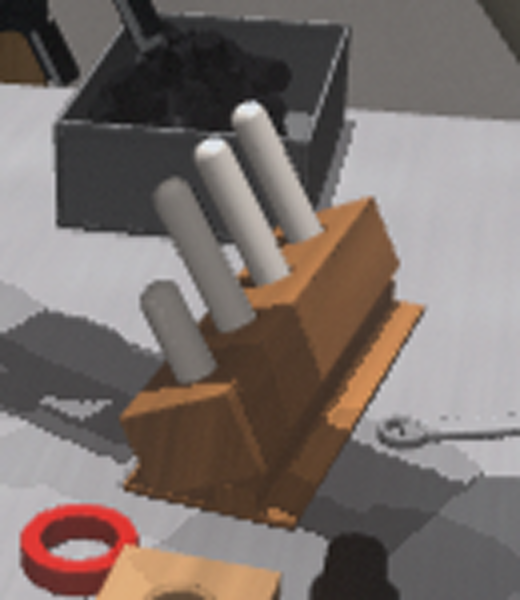

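The side view shows the in-shadow long lamp with its tip dome centre at about (273.7,128) and its exit from the rack at (288,160). I'll triangulate wrist against side.

Run:
```python
from h import *
np.set_printoptions(precision=4,suppress=True)
g,s,o=pickle.load(open("im1.pkl","rb"))
C=tri(g,[(247.5,189)],s,[(273.7,128.2)])[0];print(C,proj(g,C),proj(s,C))
for th in(28,29):
    R=frame(th,-11.4);a=-R[:,0]
    print(th,[proj(g,C-k*a) for k in(.04,.085)],[proj(s,C-k*a) for k in(.04,.085)])
    # grasp 22mm below dome centre: TCP 8mm ahead of that
    print(rel(o,R,C+.03*a),rel(o,R,C-.03*a))
```

```text
[ 0.5556 -0.1959  0.1461] [245.5366 190.3374] [273.3433 128.4613]
28 [array([246.3836, 174.741 ]), array([247.0958, 161.6287])] [array([280.0655, 142.6366]), array([287.4375, 158.182 ])]
[ 4.465 -0.205  0.     0.001 -0.002 -0.001] [10.465 -0.21   0.009  0.001 -0.002 -0.001]
29 [array([245.5248, 174.7448]), array([245.5149, 161.6353])] [array([280.2942, 142.5592]), array([287.923 , 158.0319])]
[ 4.465 -0.153  0.     0.001 -0.002 -0.018] [10.464 -0.263  0.009  0.001 -0.002 -0.018]
```

Call:
{"op": "carry_out", "data": {"motion": [[[3,-0.2,0,0,0,-0.018,5.5],[6,-0.22,0,0,0,-0.018,5.5],[8,-0.24,0,0,0,-0.018,5.5],[9.5,-0.25,0,0,0,-0.018,5.5],[10.4,-0.26,0,0,0,-0.018,5.5]]]}}

```text
time_s: 1.25
position: [0.5406, -0.1914, 0.1204]
tool_rot: [[-0.475, 0.858, -0.196], [0.097, -0.17, -0.981], [-0.874, -0.485, -0.002]]
ft_force: [0.0, 0.7, 0.3]
grip_width: 0.0547
```

Call:
{"op": "carry_out", "data": {"motion": [[[0,0,0,0,0,0,4],[0,0,0,0,0,0,3.2],[0,0,0,0,0,0,2.8],[0,0,0,0,0,0,2.2],[0,0,0,0,0,0,2.2]]], "grip_force": 30}}

```text
time_s: 1.67
position: [0.5425, -0.1937, 0.1217]
tool_rot: [[-0.473, 0.859, -0.198], [0.096, -0.173, -0.98], [-0.876, -0.482, -0.001]]
ft_force: [3.0, -0.5, 6.6]
grip_width: 0.0251
```

Call:
{"op": "carry_out", "data": {"motion": [[[0,0,0,0,0,0,2.2],[0,0,0,0,0,0,2.2],[0,0,0,0,0,0,2.2]]]}}

```text
time_s: 1.92
position: [0.5425, -0.1939, 0.1217]
tool_rot: [[-0.473, 0.859, -0.198], [0.096, -0.173, -0.98], [-0.876, -0.482, -0.001]]
ft_force: [2.4, -0.5, 5.3]
grip_width: 0.0244
```

Call:
{"op": "carry_out", "data": {"motion": [[[-1,0,0,0,0,0,2.2],[-2.5,0,0,0,0,0,2.2],[-4,0,0,0,0,0,2.2],[-6,0,0,0,0,0,2.2],[-8,0,0,0,0,0,2.2]]]}}

```text
time_s: 2.33
position: [0.58, -0.2014, 0.1911]
tool_rot: [[-0.475, 0.857, -0.198], [0.097, -0.172, -0.98], [-0.875, -0.485, -0.002]]
ft_force: [1.6, -0.5, -1.5]
grip_width: 0.0247
```

Run:
```python
from h import *
from rig import env
o=env.observe();print(o["position"],o["ft_force"],o["grip_width"],o["q"])
g=env.get_image("side");cv2.imwrite("pics/s2.png",g["image"][:300,170:430][:,:,::-1])
# block x-axis azimuth -4.8; vertical tool
R=frame(0,-4.8)
for n,p in zip("012",[(.4989,.2853),(.493,.2108),(.4863,.1359)]): print(n,rel(o,R,[*p,.30]))
```

```text
[ 0.58002579 -0.2013843   0.19112685] [ 1.55541208 -0.50457862 -1.51547121] 0.024719687906485474 [-26.92092568  44.79585201  42.2860817   -8.57687329 120.76032445
 -18.08895255]
0 [-9.2900e-01 -2.0625e+01 -4.6116e+01 -1.1300e-01 -3.1000e-02  5.0500e-01]
1 [-1.3750e+00 -1.9846e+01 -3.8697e+01 -1.1300e-01 -3.1000e-02  5.0500e-01]
2 [-1.7860e+00 -1.9129e+01 -3.1223e+01 -1.1300e-01 -3.1000e-02  5.0500e-01]
```

View pics/s2.png

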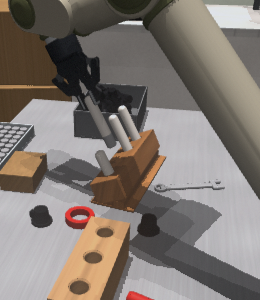

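The side view shows the lamp clear of the rack and held in line with the tool, with the other three still in the rack. Next: lift, straighten it and carry it to a hover over socket 0.

Call:
{"op": "carry_out", "data": {"motion": [[[-4,0,0,0,0,0,2.2],[-8,0,0,0,0,0,2.2],[-8,-4,-3,-0.02,-0.006,0.1,2.2],[-7,-7,-6,-0.045,-0.012,0.2,2.2],[-6,-9,-9.5,-0.068,-0.019,0.3,2.2]]]}}

```text
time_s: 2.8
position: [0.562, -0.1194, 0.2823]
tool_rot: [[-0.196, 0.972, -0.131], [0.033, -0.127, -0.991], [-0.98, -0.199, -0.007]]
ft_force: [0.9, 1.3, 0.4]
grip_width: 0.0247
```

Run:
```python
from h import *
from rig import env
o=env.observe();print(o["position"],o["ft_force"],o["grip_width"],o["q"])
print(rel(o,frame(0,-4.8),[.4989,.2853,.30]))
```

```text
[ 0.56196689 -0.11938842  0.28229376] [0.9440363  1.25870477 0.43514473] 0.024654326560324593 [-22.57587079  28.42831509  54.13298431  -2.69940492 108.61448204
 -15.72592285]
[ 8.4800e-01 -1.1601e+01 -3.9311e+01 -4.6000e-02 -1.2000e-02  2.0000e-01]
```

Call:
{"op": "carry_out", "data": {"motion": [[[0,-1,-4,-0.02,-0.005,0.08,2.2],[0,-2.3,-8,-0.04,-0.01,0.16,2.2],[0,-3.5,-12,-0.046,-0.012,0.2,2.2],[0,-4.7,-16,-0.046,-0.012,0.2,2.2],[0,-5.8,-19.6,-0.046,-0.012,0.2,2.2]]]}}

```text
time_s: 3.22
position: [0.5266, 0.0858, 0.2985]
tool_rot: [[-0.004, 0.997, -0.082], [0.001, -0.082, -0.997], [-1.0, -0.004, -0.0]]
ft_force: [1.0, 0.3, -0.8]
grip_width: 0.0251
```

Run:
```python
from h import *
from rig import env
o=env.observe();print(o["position"],o["ft_force"],o["q"])
print(rel(o,frame(0,-4.8),[.4989,.2853,.225]),rel(o,frame(0,-4.8),[.4989,.2853,.3]))
```

```text
[0.5265865  0.0857525  0.29847003] [ 1.00335143  0.32112668 -0.77742515] [-3.48957179e+00  1.77296115e+01  6.76524509e+01  3.10576756e-02
  9.48574685e+01  1.22586085e+00]
[ 7.3740e+00 -4.3680e+00 -1.9656e+01  2.0000e-03 -0.0000e+00  4.0000e-03] [-1.260e-01 -4.399e+00 -1.966e+01  2.000e-03 -0.000e+00  4.000e-03]
```

Call:
{"op": "carry_out", "data": {"motion": [[[0,-0.9,-4,0.002,0,0.004,2.2],[0,-1.8,-8,0.002,0,0.004,2.2],[0,-2.6,-12,0.002,0,0.004,2.2],[0,-3.5,-15.8,0.002,0,0.004,2.2],[0,-4.4,-19.7,0.002,0,0.004,2.2]]]}}

```text
time_s: 3.63
position: [0.4996, 0.2853, 0.298]
tool_rot: [[-0.001, 0.996, -0.084], [0.0, -0.084, -0.996], [-1.0, -0.001, -0.0]]
ft_force: [0.5, 0.1, -1.0]
grip_width: 0.0242
```

Call:
{"op": "carry_out", "data": {"motion": [[[3,0,0,0,0,0,2.2],[6,0,0,0,0,0,2.2],[8,0,0,0,0,0,2.2],[8,0,0,0,0,0,2.2],[8,0,0,0,0,0,2.2]]]}}

```text
time_s: 4.05
position: [0.5002, 0.2834, 0.218]
tool_rot: [[-0.003, 0.996, -0.084], [-0.0, -0.084, -0.996], [-1.0, -0.003, 0.0]]
ft_force: [-0.1, -0.7, 0.1]
grip_width: 0.0244
```

Run:
```python
from h import *
from rig import env
np.set_printoptions(precision=4,suppress=True)
o=env.observe();print(o["position"],o["ft_force"],o["wrist_torque"],o["tool_rot"])
G={n:env.get_image(n) for n in("side","scene","wrist")};pickle.dump((G,o),open("im2.pkl","wb"))
s,c,w=G["side"]["image"],G["scene"]["image"],G["wrist"]["image"]
A=cv2.resize(s[170:350,190:310],None,fx=3,fy=3,interpolation=cv2.INTER_CUBIC)
B=cv2.resize(c[40:180,230:350],None,fx=3.6,fy=3.6,interpolation=cv2.INTER_CUBIC)
O=np.zeros((540,A.shape[1]+B.shape[1],3),np.uint8);O[:,:360]=A;O[:B.shape[0],360:]=B
cv2.imwrite("pics/h1.png",O[:,:,::-1]);cv2.imwrite("pics/hw1.png",w[:,:,::-1])
f=o["position"]+.1*o["tool_rot"][:,0]
for n in G:print(n,"foot",proj(G[n],f),"mouth",[proj(G[n],[*p,.085]) for p in[(.4989,.2853),(.493,.2108),(.4863,.1359)]])
```

```text
[0.5002 0.2834 0.218 ] [-0.1238 -0.6507  0.0969] [-0.0166 -0.0015 -0.0093] [[-0.0027  0.9964 -0.0844]
 [-0.0002 -0.0844 -0.9964]
 [-1.     -0.0026  0.0004]]
side foot [248.1744 270.9753] mouth [array([248.9677, 287.0871]), array([262.5911, 257.337 ]), array([274.6201, 231.9926])]
scene foot [315.9233  99.5936] mouth [array([314.5786, 109.1973]), array([295.6866, 122.7911]), array([275.1294, 137.2686])]
wrist foot [248.6448 181.8519] mouth [array([247.4498, 168.7139]), array([248.1986, 245.4212]), array([248.0933, 312.3889])]
```

View pics/h1.png

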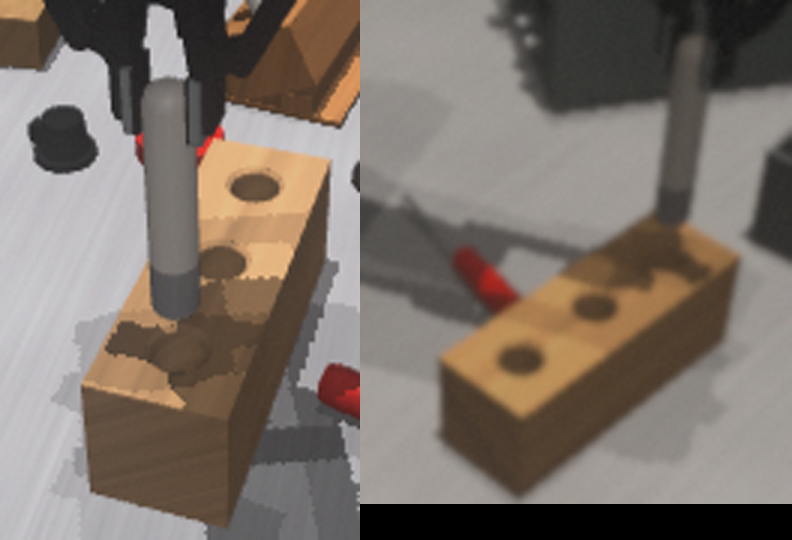

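The side view shows the foot at about (248.7,272.7) above the socket 0 mouth at about (250,287). The scene view shows the foot at (316.7,99.7), and sockets 1 and 2 at (295.3,125.3) and (274.7,140), which is 2.5 px off the prediction. The wrist view should settle it.

View pics/hw1.png

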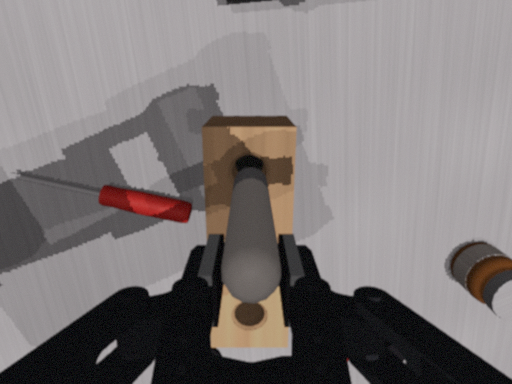

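Run:
```python
from h import *
np.set_printoptions(precision=4,suppress=True)
G,o=pickle.load(open("im2.pkl","rb"));s,c,w=G["side"],G["scene"],G["wrist"]
print([plane(c,p,.085)[:2] for p in[(295.3,125.3),(274.7,140)]])
print([plane(s,p,.085)[:2] for p in[(250,287.3),(264,257.3),(275,232)]])
q=lambda x,y:((x-360)/3.6+230,y/3.6+40)
print("corners scene",[plane(c,q(*p),.085)[:2] for p in[(441,357),(520,418),(740,258)]])
q=lambda x,y:(x/3+190,y/3+170)
print("corners side",[plane(s,q(*p),.085)[:2] for p in[(82,385),(230,418),(330,160)]])
```

```text
[array([0.498 , 0.2026]), array([0.4915, 0.1278])]
[array([0.4972, 0.2854]), array([0.4906, 0.2102]), array([0.4856, 0.1358])]
corners scene [array([0.448 , 0.0949]), array([0.5252, 0.0854]), array([0.5466, 0.3123])]
corners side [array([0.5413, 0.3194]), array([0.4615, 0.3244]), array([0.4434, 0.0986])]
```

The wrist view shows socket 2 at (250,313) and socket 0's rim top at (249,156). The block edges at row 168 are 204 and 294, so the centre is about 249, and the foot is at about (250,181). Wrist and side agree and the scene ray is the outlier. I'll nudge y by about +1.4 mm and descend in slow steps.

Call:
{"op": "carry_out", "data": {"motion": [[[0.8,0,-0.14,0,0,0,2.2],[1.8,0,-0.14,0,0,0,2.2],[2.5,0,-0.14,0,0,0,2.2],[2.8,0,-0.14,0,0,0,2.2],[3.1,0,-0.14,0,0,0,2.2]]]}}

```text
time_s: 4.62
position: [0.5004, 0.2849, 0.1866]
tool_rot: [[-0.002, 0.996, -0.084], [-0.0, -0.084, -0.996], [-1.0, -0.002, 0.0]]
ft_force: [1.3, 0.0, -1.0]
grip_width: 0.0246
```

Call:
{"op": "carry_out", "data": {"motion": [[[0.2,0,0,0,0,0,2.2],[0.4,0,0,0,0,0,2.2],[0.6,0,0,0,0,0,2.2],[0.8,0,0,0,0,0,2.2],[0.8,0,0,0,0,0,2.2]]]}}

```text
time_s: 5.03
position: [0.5005, 0.2849, 0.179]
tool_rot: [[-0.002, 0.996, -0.084], [0.0, -0.084, -0.996], [-1.0, -0.002, 0.0]]
ft_force: [-0.8, -0.8, -1.2]
grip_width: 0.0245
```

Call:
{"op": "carry_out", "data": {"motion": [[[0.2,0,0,0,0,0,2.2],[0.4,0,0,0,0,0,2.2],[0.6,0,0,0,0,0,2.2],[0.8,0,0,0,0,0,2.2],[0.8,0,0,0,0,0,2.2]]]}}

```text
time_s: 5.45
position: [0.5004, 0.2849, 0.1709]
tool_rot: [[-0.002, 0.996, -0.084], [0.0, -0.084, -0.996], [-1.0, -0.002, 0.0]]
ft_force: [-0.4, 0.1, -0.3]
grip_width: 0.0248
```

Call:
{"op": "carry_out", "data": {"motion": [[[0.15,0,0,0,0,0,2.2],[0.3,0,0,0,0,0,2.2],[0.45,0,0,0,0,0,2.2],[0.6,0,0,0,0,0,2.2],[0.6,0,0,0,0,0,2.2]]]}}

```text
time_s: 5.87
position: [0.5005, 0.2849, 0.165]
tool_rot: [[-0.002, 0.996, -0.084], [0.0, -0.084, -0.996], [-1.0, -0.002, 0.0]]
ft_force: [-1.0, 0.2, -1.1]
grip_width: 0.0242
```

Call:
{"op": "carry_out", "data": {"motion": [[[0.2,0,0,0,0,0,2.2],[0.4,0,0,0,0,0,2.2],[0.6,0,0,0,0,0,2.2],[0.8,0,0,0,0,0,2.2],[0.8,0,0,0,0,0,2.2]]], "grip_force": 20}}

```text
time_s: 6.28
position: [0.5004, 0.2849, 0.1568]
tool_rot: [[-0.002, 0.996, -0.084], [0.0, -0.084, -0.996], [-1.0, -0.002, 0.0]]
ft_force: [0.4, -0.8, -0.2]
grip_width: 0.0245
```

Call:
{"op": "carry_out", "data": {"motion": [[[0.1,0,0,0,0,0,2.2],[0.2,0,0,0,0,0,2.2],[0.3,0,0,0,0,0,2.2],[0.3,0,0,0,0,0,2.2]]]}}

```text
time_s: 6.62
position: [0.5009, 0.2851, 0.1554]
tool_rot: [[0.001, 0.996, -0.084], [0.001, -0.084, -0.996], [-1.0, 0.0, -0.001]]
ft_force: [-0.8, -1.3, 5.5]
grip_width: 0.0249
```

Call:
{"op": "carry_out", "data": {"motion": [[[-0.06,0,0,0,0,0,2.2],[-0.12,0,0,0,0,0,2.2],[-0.12,0,0,0,0,0,2.2]]]}}

```text
time_s: 6.87
position: [0.5006, 0.2849, 0.1555]
tool_rot: [[-0.001, 0.996, -0.084], [0.0, -0.084, -0.996], [-1.0, -0.001, -0.0]]
ft_force: [0.0, -0.0, -0.7]
grip_width: 0.0245
```

Call:
{"op": "carry_out", "data": {"motion": [[[0.04,0,0,0,0,0,2.2],[0.04,0,0,0,0,0,2.2],[0.04,0,0,0,0,0,2.2]]]}}

```text
time_s: 7.12
position: [0.5007, 0.285, 0.1554]
tool_rot: [[-0.001, 0.996, -0.084], [0.0, -0.084, -0.996], [-1.0, -0.001, -0.0]]
ft_force: [-0.3, -1.2, 2.9]
grip_width: 0.0246
```

Light contact at about 3 N, so I'll release slowly, back off straight up and check.

Call:
{"op": "carry_out", "data": {"motion": [[[0,0,0,0,0,0,2.7],[0,0,0,0,0,0,3.2],[0,0,0,0,0,0,3.8],[0,0,0,0,0,0,4.6],[0,0,0,0,0,0,5.5]]]}}

```text
time_s: 7.53
position: [0.5006, 0.285, 0.1551]
tool_rot: [[-0.001, 0.996, -0.084], [0.0, -0.084, -0.996], [-1.0, -0.001, -0.0]]
ft_force: [0.5, -0.3, -0.1]
grip_width: 0.0548
```

Call:
{"op": "carry_out", "data": {"motion": [[[-1,0,0,0,0,0,5.5],[-3,0,0,0,0,0,5.5],[-6,0,0,0,0,0,5.5],[-10,0,0,0,0,0,5.5],[-14,0,0,0,0,0,5.5]]]}}

```text
time_s: 7.95
position: [0.5002, 0.2847, 0.2973]
tool_rot: [[-0.002, 0.996, -0.084], [0.0, -0.084, -0.996], [-1.0, -0.002, 0.0]]
ft_force: [1.2, 0.6, -0.5]
grip_width: 0.0551
```

Run:
```python
from h import *
from rig import env
np.set_printoptions(precision=4,suppress=True)
o=env.observe();print(o["position"],o["ft_force"])
G={n:env.get_image(n) for n in("side","scene")};pickle.dump((G,o),open("im3.pkl","wb"))
s=G["side"];im=s["image"]
A=cv2.resize(im[90:350,190:350],None,fx=2.3,fy=2.3,interpolation=cv2.INTER_CUBIC);cv2.imwrite("pics/p1.png",A[:,:,::-1])
b=np.array([.4992,.2850,.055])
print("expected foot,mouth,dome",[proj(s,b+[0,0,k]) for k in(0,.03,.127)])
R=frame(29,-11.4);a=-R[:,0];C=np.array([.5556,-.1959,.1461])-.07*np.array([.198,.98,0])
print("long2",C,proj(s,C),rel(o,R,C+.06*a))
```

```text
[0.5002 0.2847 0.2973] [ 1.2458  0.5533 -0.47  ]
expected foot,mouth,dome [array([249.2141, 300.0231]), array([248.8321, 286.925 ]), array([247.4589, 239.8466])]
long2 [ 0.5417 -0.2645  0.1461] [283.6684 118.3854] [ 9.855 11.678 54.709  0.112  0.029 -0.504]
```

View pics/p1.png

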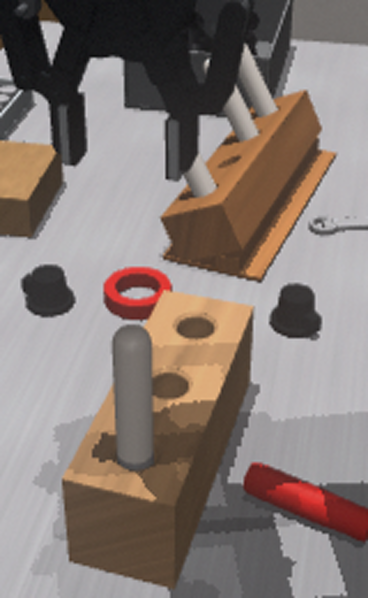

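The view shows lamp 1 upright in socket 0 with only a sliver of cap showing, its apex at (247,233.5) as expected for a 30 mm depth. The rack still holds the short lamp and two long ones. Now long2.

Call:
{"op": "carry_out", "data": {"motion": [[[0,0.8,4,0,0,0,5.5],[0,1.6,8,0,0,0,5.5],[0,2.4,12,0,0,0,5.5],[0,3.2,16,0,0,0,5.5],[0,4.2,20,0,0,0,5.5]]]}}

```text
time_s: 8.47
position: [0.5253, 0.0804, 0.2956]
tool_rot: [[-0.001, 0.996, -0.084], [0.0, -0.084, -0.996], [-1.0, -0.001, -0.0]]
ft_force: [1.6, 0.1, -0.4]
grip_width: 0.055
```

Call:
{"op": "carry_out", "data": {"motion": [[[0,0.8,4,0,0,0,5.5],[0,1.6,8,0,0,0,5.5],[0,2.4,12,0,0,0,5.5],[0,3.2,16,0,0,0,5.5],[0,4.2,20,0,0,0,5.5]]]}}

```text
time_s: 8.88
position: [0.5503, -0.1227, 0.2956]
tool_rot: [[-0.001, 0.996, -0.084], [0.0, -0.084, -0.996], [-1.0, -0.001, -0.0]]
ft_force: [1.1, 1.0, 0.9]
grip_width: 0.0548
```

Call:
{"op": "carry_out", "data": {"motion": [[[1,0.6,3.8,0.022,0.006,-0.1,5.5],[2,1.3,7.6,0.045,0.012,-0.2,5.5],[4,2,11,0.067,0.018,-0.3,5.5],[6,2.7,14.5,0.09,0.024,-0.4,5.5],[7.5,3.3,14.7,0.112,0.029,-0.504,5.5]]]}}

```text
time_s: 9.3
position: [0.5699, -0.2755, 0.2181]
tool_rot: [[-0.479, 0.854, -0.205], [0.099, -0.179, -0.979], [-0.872, -0.489, 0.001]]
ft_force: [-0.1, -0.0, -0.3]
grip_width: 0.0547
```

Run:
```python
from h import *
from rig import env
np.set_printoptions(precision=4,suppress=True)
g,s=env.get_image("wrist"),env.get_image("side");o=env.observe();pickle.dump((g,s,o),open("im4.pkl","wb"))
R=frame(29,-11.4);a=-R[:,0];C=np.array([.5417,-.2645,.1461]);print(o["position"],rel(o,R,C+.06*a),rel(o,R,C-.0275*a))
print(proj(g,C),[proj(g,C+.014*R[:,1]*k) for k in(-1,1)],proj(s,C))
A=cv2.resize(g["image"][90:330,140:360],None,fx=1.6,fy=1.6);B=cv2.resize(s["image"][85:185,250:340],None,fx=3.84,fy=3.84,interpolation=cv2.INTER_CUBIC)
print(A.shape,B.shape);cv2.imwrite("pics/w4.png",np.hstack([A,B])[:,:,::-1])
```

```text
[ 0.5714 -0.2714  0.2111] [ 1.156  0.499 -0.08   0.001 -0.005  0.015] [ 9.904  0.632 -0.032  0.001 -0.005  0.015]
[263.6292 184.9006] [array([243.9718, 185.0141]), array([283.3039, 184.7869])] [283.6835 118.3867]
(384, 352, 3) (384, 346, 3)
```

View pics/w4.png

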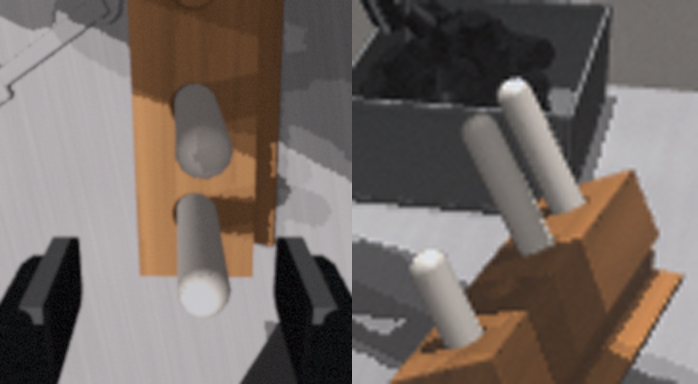

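The wrist crop shows the long2 dome centre at (267,183), against a prediction of (263.6,184.9), so the lamp sits about 1.5–2 mm further along tool +y. The side view shows it at (284,119.7), which agrees. Descending to grasp.

Call:
{"op": "carry_out", "data": {"motion": [[[1,0.65,0,0,0,0.01,5.5],[4,0.7,0,0,0,0.01,5.5],[7,0.74,0,0,0,0.01,5.5],[9,0.76,0,0,0,0.01,5.5],[9.9,0.78,0,0,0,0.01,5.5]]]}}

```text
time_s: 9.82
position: [0.5294, -0.2606, 0.1294]
tool_rot: [[-0.466, 0.863, -0.197], [0.094, -0.173, -0.98], [-0.88, -0.475, -0.001]]
ft_force: [0.0, 0.0, -1.1]
grip_width: 0.0551
```

Call:
{"op": "carry_out", "data": {"motion": [[[0,0,0,0,0,0,4],[0,0,0,0,0,0,3.2],[0,0,0,0,0,0,2.8],[0,0,0,0,0,0,2.2],[0,0,0,0,0,0,2.2]]], "grip_force": 30}}

```text
time_s: 10.23
position: [0.5319, -0.2622, 0.1313]
tool_rot: [[-0.463, 0.864, -0.197], [0.092, -0.174, -0.98], [-0.882, -0.472, 0.001]]
ft_force: [3.1, -0.4, 7.0]
grip_width: 0.0239
```

Call:
{"op": "carry_out", "data": {"motion": [[[0,0,0,0,0,0,2.2],[0,0,0,0,0,0,2.2],[0,0,0,0,0,0,2.2]]]}}

```text
time_s: 10.48
position: [0.5319, -0.2622, 0.1313]
tool_rot: [[-0.463, 0.864, -0.197], [0.092, -0.175, -0.98], [-0.882, -0.472, 0.001]]
ft_force: [3.7, -0.1, 6.2]
grip_width: 0.0243
```

Call:
{"op": "carry_out", "data": {"motion": [[[-1,0,0,0,0,0,2.2],[-2.5,0,0,0,0,0,2.2],[-5,0,0,0,0,0,2.2],[-9,0,0,0,0,0,2.2],[-13,0,0,0,0,0,2.2]]]}}

```text
time_s: 10.9
position: [0.5916, -0.2736, 0.2456]
tool_rot: [[-0.467, 0.862, -0.198], [0.095, -0.173, -0.98], [-0.879, -0.476, -0.001]]
ft_force: [1.5, -1.1, -0.1]
grip_width: 0.0237
```

Call:
{"op": "carry_out", "data": {"motion": [[[-1,0,0,0,0,0,2.2],[-1,-3,-3,-0.022,-0.006,0.12,2.2],[-1,-5,-6,-0.045,-0.012,0.24,2.2],[-1,-7,-9,-0.067,-0.018,0.36,2.2],[-1,-8,-12,-0.09,-0.024,0.46,2.2]]]}}

```text
time_s: 11.32
position: [0.5502, -0.1418, 0.2926]
tool_rot: [[-0.039, 0.993, -0.109], [0.005, -0.109, -0.994], [-0.999, -0.04, -0.001]]
ft_force: [1.7, 0.4, 0.3]
grip_width: 0.0237
```

Run:
```python
from h import *
from rig import env
o=env.observe();print(o["position"],o["ft_force"],o["grip_width"],o["q"])
print(rel(o,frame(0,-4.8),[.4876,.1355,.31]))
```

```text
[ 0.55020123 -0.14178835  0.2925802 ] [1.73121605 0.36504536 0.34625143] 0.02366433677281255 [-26.03672366  22.65275154  61.16098039  -0.73021184  98.34288615
 -19.8675806 ]
[-1.3500e+00 -9.3080e+00 -2.6882e+01 -2.6000e-02 -1.0000e-03  4.0000e-02]
```

Call:
{"op": "carry_out", "data": {"motion": [[[-0.7,-1.3,-3.8,-0.01,0,0.02,2.2],[-1.3,-2.7,-7.6,-0.026,-0.001,0.04,2.2],[-1.3,-4,-11.4,-0.026,-0.001,0.04,2.2],[-1.3,-5.3,-15.2,-0.026,-0.001,0.04,2.2],[-1.3,-6.6,-19,-0.026,-0.001,0.04,2.2]]]}}

```text
time_s: 11.73
position: [0.5058, 0.0543, 0.3081]
tool_rot: [[-0.007, 0.997, -0.083], [0.001, -0.083, -0.997], [-1.0, -0.007, -0.001]]
ft_force: [0.2, 0.3, -0.9]
grip_width: 0.0243
```

Call:
{"op": "carry_out", "data": {"motion": [[[0,-1.2,-3.7,0,0,0,2.2],[0,-2.3,-7.3,0,0,0,2.2],[2.5,-2.3,-7.3,0,0,0,2.2],[5,-2.3,-7.3,0,0,0,2.2],[6.5,-2.3,-7.3,0,0,0,2.2]]]}}

```text
time_s: 12.15
position: [0.4884, 0.1282, 0.2409]
tool_rot: [[-0.01, 0.997, -0.081], [0.001, -0.081, -0.997], [-1.0, -0.01, -0.001]]
ft_force: [-0.1, -0.2, -1.3]
grip_width: 0.0239
```

Call:
{"op": "carry_out", "data": {"motion": [[[0,0,0,0,0,0,2.2],[0,0,0,0,0,0,2.2]]]}}

```text
time_s: 12.32
position: [0.4894, 0.1273, 0.2429]
tool_rot: [[-0.008, 0.997, -0.083], [0.002, -0.083, -0.997], [-1.0, -0.008, -0.001]]
ft_force: [-0.8, 1.1, -0.2]
grip_width: 0.0238
```

Run:
```python
from h import *
from rig import env
np.set_printoptions(precision=4,suppress=True)
o=env.observe();G={n:env.get_image(n) for n in("side","wrist")};pickle.dump((G,o),open("im5.pkl","wb"))
print(o["position"],o["ft_force"],rel(o,frame(0,-4.8),[.4876,.1355,.2]))
s,w=G["side"],G["wrist"]
A=cv2.resize(s["image"][130:310,210:330],None,fx=3,fy=3,interpolation=cv2.INTER_CUBIC)
B=cv2.resize(w["image"][70:340,150:350],None,fx=2,fy=2)
cv2.imwrite("pics/h5.png",np.hstack([A,B])[:,:,::-1])
p,x=o["position"],o["tool_rot"][:,0]
for g in(s,w):print("foot,dome",proj(g,p+.109*x),proj(g,p-.018*x),"mouth2",proj(g,[.4876,.1355,.085]),proj(g,[.4863,.1359,.085]))
```

```text
[0.4894 0.1273 0.2429] [-0.8183  1.0893 -0.1943] [ 4.29  -0.21  -0.796  0.001 -0.001  0.008]
foot,dome [274.6766 208.1528] [275.0398 145.9534] mouth2 [273.987  231.7741] [274.6201 231.9926]
foot,dome [249.5639 178.4421] [249.0037 259.1129] mouth2 [248.4488 155.3731] [247.0274 155.0682]
```

View pics/h5.png

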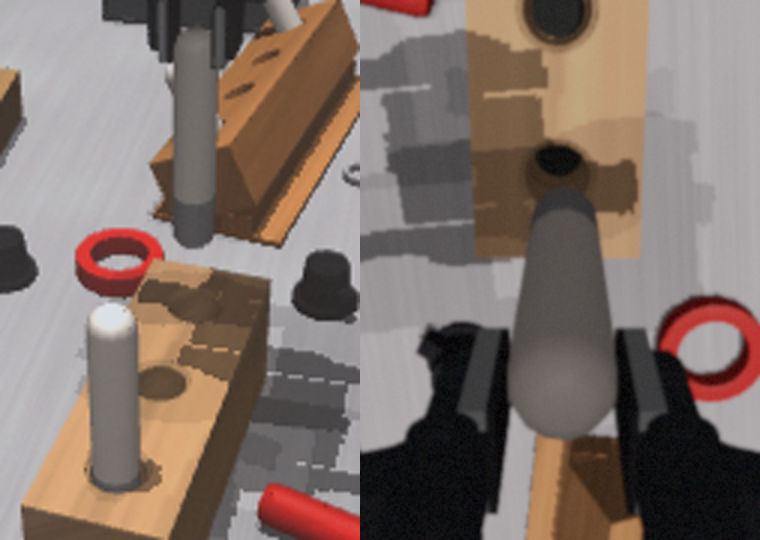

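The side view shows the foot at (274.3,209) over mouth 2 at (274.3,231.7). The wrist view shows mouth 2 at (249,154), with the foot about 1 px right of the prediction. I'll centre at x≈0.487, y≈0.1355 and descend.

Call:
{"op": "carry_out", "data": {"motion": [[[0,-0.28,-0.8,0,0,0.008,2.2],[1.5,-0.28,-0.8,0,0,0.008,2.2],[3,-0.28,-0.8,0,0,0.008,2.2],[4,-0.28,-0.8,0,0,0.008,2.2],[4.6,-0.28,-0.8,0,0,0.008,2.2]]]}}

```text
time_s: 12.83
position: [0.4866, 0.136, 0.1962]
tool_rot: [[0.0, 0.997, -0.083], [0.001, -0.083, -0.997], [-1.0, 0.0, -0.001]]
ft_force: [-0.6, -0.3, -0.8]
grip_width: 0.024
```

Call:
{"op": "carry_out", "data": {"motion": [[[0.2,0,0,0,0,0,2.2],[0.4,0,0,0,0,0,2.2],[0.6,0,0,0,0,0,2.2],[0.8,0,0,0,0,0,2.2],[0.8,0,0,0,0,0,2.2]]]}}

```text
time_s: 13.25
position: [0.4868, 0.1356, 0.1885]
tool_rot: [[0.0, 0.997, -0.083], [0.001, -0.083, -0.997], [-1.0, -0.0, -0.001]]
ft_force: [0.3, 0.4, -1.2]
grip_width: 0.0242
```

Call:
{"op": "carry_out", "data": {"motion": [[[0.2,0,0,0,0,0,2.2],[0.4,0,0,0,0,0,2.2],[0.6,0,0,0,0,0,2.2],[0.8,0,0,0,0,0,2.2],[0.8,0,0,0,0,0,2.2]]], "grip_force": 20}}

```text
time_s: 13.67
position: [0.4866, 0.1355, 0.18]
tool_rot: [[-0.001, 0.997, -0.083], [0.001, -0.083, -0.997], [-1.0, -0.001, -0.001]]
ft_force: [0.8, 0.4, -0.5]
grip_width: 0.024
```

Call:
{"op": "carry_out", "data": {"motion": [[[0.2,0,0,0,0,0,2.2],[0.4,0,0,0,0,0,2.2],[0.6,0,0,0,0,0,2.2],[0.8,0,0,0,0,0,2.2],[0.9,0,0,0,0,0,2.2]]]}}

```text
time_s: 14.08
position: [0.4867, 0.1355, 0.1711]
tool_rot: [[-0.001, 0.997, -0.083], [0.001, -0.083, -0.997], [-1.0, -0.001, -0.001]]
ft_force: [-0.5, -0.9, -0.8]
grip_width: 0.0242
```

Free so far; from here I'll feel for the bottom in 3 mm steps.

Call:
{"op": "carry_out", "data": {"motion": [[[0.1,0,0,0,0,0,2.2],[0.2,0,0,0,0,0,2.2],[0.3,0,0,0,0,0,2.2],[0.3,0,0,0,0,0,2.2]]]}}

```text
time_s: 14.42
position: [0.4867, 0.1356, 0.1683]
tool_rot: [[-0.0, 0.997, -0.083], [0.001, -0.083, -0.997], [-1.0, -0.0, -0.001]]
ft_force: [-0.2, -0.3, -1.7]
grip_width: 0.0238
```

Call:
{"op": "carry_out", "data": {"motion": [[[0.1,0,0,0,0,0,2.2],[0.2,0,0,0,0,0,2.2],[0.3,0,0,0,0,0,2.2],[0.3,0,0,0,0,0,2.2]]]}}

```text
time_s: 14.75
position: [0.4867, 0.1356, 0.1652]
tool_rot: [[-0.001, 0.997, -0.083], [0.001, -0.083, -0.997], [-1.0, -0.001, -0.001]]
ft_force: [-0.7, -0.5, -1.1]
grip_width: 0.024
```

Call:
{"op": "carry_out", "data": {"motion": [[[0.1,0,0,0,0,0,2.2],[0.2,0,0,0,0,0,2.2],[0.3,0,0,0,0,0,2.2],[0.3,0,0,0,0,0,2.2]]]}}

```text
time_s: 15.08
position: [0.4867, 0.1356, 0.1622]
tool_rot: [[-0.001, 0.997, -0.083], [0.001, -0.083, -0.997], [-1.0, -0.001, -0.001]]
ft_force: [-0.2, -0.3, -1.7]
grip_width: 0.0242
```

Call:
{"op": "carry_out", "data": {"motion": [[[0.1,0,0,0,0,0,2.2],[0.2,0,0,0,0,0,2.2],[0.3,0,0,0,0,0,2.2],[0.3,0,0,0,0,0,2.2]]]}}

```text
time_s: 15.42
position: [0.4867, 0.1356, 0.1592]
tool_rot: [[-0.001, 0.997, -0.083], [0.001, -0.083, -0.997], [-1.0, -0.001, -0.001]]
ft_force: [-0.4, -0.4, -1.2]
grip_width: 0.0242
```

Call:
{"op": "carry_out", "data": {"motion": [[[0.1,0,0,0,0,0,2.2],[0.2,0,0,0,0,0,2.2],[0.3,0,0,0,0,0,2.2],[0.3,0,0,0,0,0,2.2]]]}}

```text
time_s: 15.75
position: [0.4867, 0.1356, 0.1562]
tool_rot: [[-0.001, 0.997, -0.083], [0.001, -0.083, -0.997], [-1.0, -0.001, -0.001]]
ft_force: [-0.1, -0.6, -1.7]
grip_width: 0.0241
```

Call:
{"op": "carry_out", "data": {"motion": [[[0.1,0,0,0,0,0,2.2],[0.2,0,0,0,0,0,2.2],[0.3,0,0,0,0,0,2.2],[0.3,0,0,0,0,0,2.2]]]}}

```text
time_s: 16.08
position: [0.4867, 0.1356, 0.1532]
tool_rot: [[-0.001, 0.997, -0.083], [0.001, -0.083, -0.997], [-1.0, -0.001, -0.001]]
ft_force: [0.3, -1.1, -0.6]
grip_width: 0.0239
```

Call:
{"op": "carry_out", "data": {"motion": [[[0.1,0,0,0,0,0,2.2],[0.2,0,0,0,0,0,2.2],[0.3,0,0,0,0,0,2.2],[0.3,0,0,0,0,0,2.2]]]}}

```text
time_s: 16.42
position: [0.4867, 0.1356, 0.1503]
tool_rot: [[-0.001, 0.997, -0.083], [0.001, -0.083, -0.997], [-1.0, -0.001, -0.001]]
ft_force: [0.7, -0.7, -1.6]
grip_width: 0.0242
```

Call:
{"op": "carry_out", "data": {"motion": [[[0.1,0,0,0,0,0,2.2],[0.2,0,0,0,0,0,2.2],[0.3,0,0,0,0,0,2.2],[0.3,0,0,0,0,0,2.2]]]}}

```text
time_s: 16.75
position: [0.4867, 0.1356, 0.1472]
tool_rot: [[-0.001, 0.997, -0.083], [0.001, -0.083, -0.997], [-1.0, -0.001, -0.001]]
ft_force: [0.5, -0.4, -0.3]
grip_width: 0.0241
```

Call:
{"op": "carry_out", "data": {"motion": [[[0.1,0,0,0,0,0,2.2],[0.2,0,0,0,0,0,2.2],[0.3,0,0,0,0,0,2.2],[0.3,0,0,0,0,0,2.2]]]}}

```text
time_s: 17.08
position: [0.4867, 0.1356, 0.1442]
tool_rot: [[-0.001, 0.997, -0.083], [0.001, -0.083, -0.997], [-1.0, -0.001, -0.001]]
ft_force: [0.0, -0.7, -1.0]
grip_width: 0.0238
```

Call:
{"op": "carry_out", "data": {"motion": [[[0.1,0,0,0,0,0,2.2],[0.2,0,0,0,0,0,2.2],[0.3,0,0,0,0,0,2.2],[0.3,0,0,0,0,0,2.2]]]}}

```text
time_s: 17.42
position: [0.4867, 0.1356, 0.1412]
tool_rot: [[-0.001, 0.997, -0.083], [0.001, -0.083, -0.997], [-1.0, -0.001, -0.001]]
ft_force: [0.0, 0.6, -1.2]
grip_width: 0.0245
```

Call:
{"op": "carry_out", "data": {"motion": [[[0.1,0,0,0,0,0,2.2],[0.2,0,0,0,0,0,2.2],[0.3,0,0,0,0,0,2.2],[0.3,0,0,0,0,0,2.2]]]}}

```text
time_s: 17.75
position: [0.4867, 0.1356, 0.1382]
tool_rot: [[-0.001, 0.997, -0.083], [0.001, -0.083, -0.997], [-1.0, -0.001, -0.001]]
ft_force: [-1.0, 0.4, -0.3]
grip_width: 0.0243
```

Call:
{"op": "carry_out", "data": {"motion": [[[0.1,0,0,0,0,0,2.2],[0.2,0,0,0,0,0,2.2],[0.3,0,0,0,0,0,2.2],[0.3,0,0,0,0,0,2.2]]]}}

```text
time_s: 18.08
position: [0.4876, 0.1356, 0.1367]
tool_rot: [[0.003, 0.997, -0.083], [0.001, -0.083, -0.997], [-1.0, 0.003, -0.001]]
ft_force: [-1.0, -0.6, 9.0]
grip_width: 0.0237
```

Call:
{"op": "carry_out", "data": {"motion": [[[-0.06,0,0,0,0,0,2.2],[-0.12,0,0,0,0,0,2.2],[-0.12,0,0,0,0,0,2.2]]]}}

```text
time_s: 18.33
position: [0.4869, 0.1356, 0.1368]
tool_rot: [[0.0, 0.997, -0.083], [0.001, -0.083, -0.997], [-1.0, 0.0, -0.001]]
ft_force: [-0.9, 2.0, 3.7]
grip_width: 0.0239
```

Light contact at about 4 N: release, retract straight up, then check.

Call:
{"op": "carry_out", "data": {"motion": [[[0,0,0,0,0,0,2.7],[0,0,0,0,0,0,3.2],[0,0,0,0,0,0,3.8],[0,0,0,0,0,0,4.6],[0,0,0,0,0,0,5.5]]]}}

```text
time_s: 18.75
position: [0.4868, 0.1356, 0.1366]
tool_rot: [[-0.0, 0.997, -0.083], [0.001, -0.083, -0.997], [-1.0, -0.0, -0.001]]
ft_force: [-0.3, 0.4, 0.2]
grip_width: 0.0551
```

Call:
{"op": "carry_out", "data": {"motion": [[[-1,0,0,0,0,0,5.5],[-3,0,0,0,0,0,5.5],[-6,0,0,0,0,0,5.5],[-10,0,0,0,0,0,5.5],[-14,0,0,0,0,0,5.5]]]}}

```text
time_s: 19.17
position: [0.4862, 0.1355, 0.278]
tool_rot: [[-0.002, 0.997, -0.083], [0.001, -0.083, -0.997], [-1.0, -0.002, -0.001]]
ft_force: [2.1, 0.0, -0.3]
grip_width: 0.0553
```

Call:
{"op": "carry_out", "data": {"motion": [[[-2,0,0,0,0,0,5.5],[-3,0,0,0,0,0,5.5],[-3,0,0,0,0,0,5.5],[-3,0,0,0,0,0,5.5]]]}}

```text
time_s: 19.5
position: [0.4867, 0.1354, 0.3063]
tool_rot: [[-0.0, 0.997, -0.083], [0.001, -0.083, -0.997], [-1.0, -0.0, -0.001]]
ft_force: [-0.1, 0.6, -1.4]
grip_width: 0.0548
```

Run:
```python
from h import *
from rig import env
o=env.observe();print(o["position"],o["ft_force"])
s=env.get_image("side");c=env.get_image("scene")
A=cv2.resize(s["image"][90:340,190:350],None,fx=2.2,fy=2.2,interpolation=cv2.INTER_CUBIC)
B=cv2.resize(c["image"][50:310,90:350],(550,550),interpolation=cv2.INTER_CUBIC)[:, :440]
cv2.imwrite("pics/end.png",np.hstack([A,B])[:,:,::-1])
print([proj(s,[.4867,.1356,.028+k]) for k in(.127,.14)],[proj(s,[.4995,.285,.055+k]) for k in(.127,.14)])
```

```text
[0.4866937  0.13543835 0.30628606] [-0.1415057   0.62905839 -1.43634999]
[array([274.92432926, 201.1494069 ]), array([275.01906781, 195.09886499])] [array([247.26267635, 239.81906439]), array([247.05839266, 232.8927689 ])]
```

View pics/end.png

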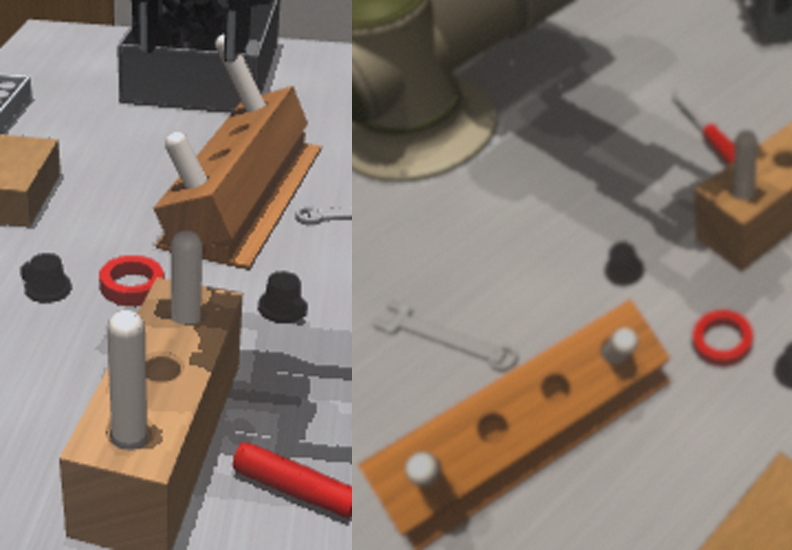

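Both lamps stand upright in sockets 0 and 2. Lamp 2's apex is at side (275,195.5) against a predicted (275,195.1), and lamp 1's is at about (247,231) against (247,233). The short lamp and the third long lamp are still in the rack, and the bystanders in view look unmoved.

```bash
python3 -c "
from rig import env
print(env.close_job())"
```

```text
the job is handed in; nothing more can be done
None
```

I took two long lamps out of the rack and stood them cap down in sockets 0 and 2 of the block. The short lamp and the third long one stayed in the rack, and I handed the job in at about 20 s.

- **Setting down:** I felt for each bottom in small steps. Readings at the end of each step peaked at about 6 N for socket 0 (about 30 mm deep) and 9 N for socket 2 (about 57 mm deep). I eased off to about 3–4 N before opening the fingers.
- **Last checks:** In the final side view, the tip in socket 2 was within 1 px of where a lamp resting on the bottom should be. The tip in socket 0 was about 2 px off when I read it from that picture, and under 1 px off in the view just after release. The gripper was about 11 cm or more above both lamps, and the bystanders visible in the last pictures looked unmoved. The jar was out of frame and the carton only partly in it.
- **Disagreement:** The scene camera put the sockets 6–8 mm away from where the side and wrist cameras did. I went with the side and wrist cameras, and both lamps entered without any noticeable side force.
- **Budget:** I viewed 12 pictures, two over the budget of 10.

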